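# Snap the tube rotor onto the bench centrifuge and tug-test its lock

### The job

Fit the round eight-place tube rotor onto the drive shaft of the small open centrifuge, flats to flats, and press it straight down until it clicks home on its seat. Then prove that it is locked: keep hold of its grip, pull straight up with about 10 N for a good second (never push or pull with more than 20 N), and leave it released, home on the shaft. Leave the other rotor and the things on the bench alone.

Things in the scene. Friction and masses are not known exactly. Their poses are not given: they have to be found in the camera images.
- rotor_grip (a point): Grip of the round tube rotor (loose on the bench): point on its axis, 50 mm above its underside. The grip is a bright metal block with two flat sides, 24 mm across the flats (along this point's y) and 34 mm along x, its top 64 mm above the underside; take it by the flats. z: the rotor's axis, up. A half turn about z makes no difference.
- rotor: The round grey tube rotor: 96 mm in diameter, rim 22 mm high, eight tube holes in its dished top, about 180 g. Origin: centre of its underside; axes as rotor_grip. A flat-sided bore, 19 mm (x) by 14 mm (y) at its mouth lip with a lead-in, 28 mm deep, goes over the drive shaft; the groove above the lip takes the shaft's sprung catches.
- drive: Drive shaft of the small centrifuge. Origin: on its axis at the top of the round metal seat (38 mm across); when home, the rotor's origin is here. The shaft stands 24 mm above the seat, 17 mm along x and 12 mm across its flats (y), tip tapered; fits either half turn. It does not turn. Shaft and seat ride on a soft rubber mount and give some mm up or down under load.
- minifuge: The small bench centrifuge, fixed: white housing 150 x 140 mm, deck 55 mm high; origin under the shaft's axis, z up, seat 68 mm above it at rest. A low bowl rim (radius 60 mm, 61 mm high) surrounds the rotor. The clear domed lid stands open on the +x side, leaning back, from 68 mm behind the axis, up to 0.17 m high.
- strip_rotor: The other rotor, rectangular (106 x 86 x 20 mm) with two rows of small wells and the same grip; loose, leave it alone. Origin at the centre of its underside.
- bench_timer: Small white timer, 68 x 68 x 19 mm, on the bench; leave it alone.
- detent (a point): Point on the shaft's axis, 6 mm above the seat, level with the noses of the two sprung steel catches that stand 3.5 mm out of its flats. The rotor meets them about 10 mm above home and takes about 10 N to click past them; the shaft sinks by several mm meanwhile, and the push falls off at the click. Once home they hold the rotor against a bit over 20 N of pull, with about 1 mm of play.

How it is judged:
By the outcome, as a careful person would: the job done as asked, in the order asked, and still so for the second after the job is handed in, with the robot touching nothing.
It also fails if it takes over 59 s, if anything falls off the work surface, if the arm or the gripper's body presses on something with over 40 N, if the wrist force passes 120 N, or if a joint passes its speed limit or range.

### The arm

A 7-joint arm with a two-finger parallel gripper is mounted at the origin on a cart in front of the work surface, level with it; the furniture and walls round the work are solid. World frame = base frame: x ahead of the robot, y to its left, z up, the work surface at z = 0. Lengths are in m, angles in rad, forces in N, time in s.
With the tool pointing down it reaches from about 0.4 to 0.85 m from the base axis. Payload 4.5 kg.
Tool frame: the origin (TCP) lies between the finger pads; the fingertips stand 25 mm ahead of it and the grasp point (between the pads) lies 6 mm ahead of it; z points along the fingers, x is the direction in which the jaws open and shut, and the axes are right-handed (so a half turn about z gives the same grasp; the last joint's range is limited). The gripper opens to 88 mm and grips with 3 to 60 N. Pads are 18 mm wide; open, the fingers measure 123 mm over their backs; the gripper's body (75 mm by 187 mm) begins 45 mm behind the grasp point.
Start: joints at [1.142, 0.689, -0.195, 1.565, 0.157, 0.902, -0.215], TCP at [0.279, -0.559, 0.264] pointing down, gripper open.
Joint ranges: [-3.01, 3.01], [-0.46, 2.08], [-1.47, 1.51], [0.13, 2.56], [-1, 4.14], [0.04, 2.09], [-2.66, 2.66]. Speed limits (rad/s): [2.57, 2.57, 3.14, 3.14, 3.14, 3.14, 3.14].

### API

Orientations are given as [roll, pitch, yaw] about the fixed x, y, z axes, in that order (R = Rz(yaw) Ry(pitch) Rx(roll)).
In Python, from station import sensors, eyes, env gives the robot as it stands.
- The arm moves only by the tool servo_tool, never from a script. Its argument "deltas" is a list of rows, each a list of 2 entries, a list of its own where there are three numbers: the shift along the tool's x, y, z in mm, then the turn, a rotation vector about the tool's x, y, z in rad. In form: [[[tx, ty, tz], [rx, ry, rz]], ...]. A call has exactly 8 rows; each row shifts and turns the commanded pose from where the row before left it, along the tool's axes as they then stand; what a row does not reach is not made up. A row lasts 1/8 s, in which the tool goes at most 62.5 mm and 10.7 degrees, less where a joint would pass 70% of its speed; a pose out of reach is approached as far as the arm can. A call with a gripper value outside its range is refused whole. "gripper" is the opening, from 0 (shut) to 1 (fully open), set as the call begins (left out, the last holds). The fingers move at their own pace and stop on an object; "newtons" is the grip in N (left out, the last holds). Time passes only in rows, so rows that do not move let the fingers close, or fill a call up. It gives the time, the measured TCP pose, the force and the opening at its end, in the units of the state.
- sensors.state(): the state, without advancing time (a new reading comes with each control period).
- eyes.grab_frame(name): name is "scene" or "top" or "wrist"; returns (picture, depth): 480x640x3 uint8, red, green, blue; 480x640 float32, m along the optical axis (not along the pixel's ray), 0 where there is no reading.
- eyes.calibration(name): a dict with "intrinsics" (3x3 intrinsics, pixels), "pose" (4x4, takes a point from camera to world coordinates); the wrist camera has in their place "mount" (4x4, takes a point from camera to tool coordinates, whose origin is the TCP and whose axes are the tool frame's). Camera axes: x right, y down, z forward; pixel columns grow to the right and rows downward; lengths in m; the calibration is good to about 2 mm. The wrist camera is an equidistant fisheye: a pixel r from the principal point sees the ray r / f radians off the axis. A picture is of the moment at which its call begins: read the wrist's pose just before it. calibration takes no time and is no camera call.
- env.close_job(): hands the job in, once; it reports no verdict.
The state is a dict: "time_s": time; "qpos": joint angles; "joint_velocities": joint speeds; "joint_torque": joint torques, N m; "eef_pos": TCP position; "ee_rot": TCP orientation; "wrist_force": force on the tool from outside, world axes, zero at the start; "moment": the same for the moment, N m; "gripper_width": opening from 0.0 (shut) to 1.0 (fully open).
Only numpy, scipy, OpenCV 4.12 (cv2) and the standard library are available. Lean on these libraries where they do the work, as an engineer would, in place of code of your own. Each camera call takes 0.05 s, during which the arm holds its last target. There are 200 camera calls.

## Working session

There is one attempt and no reset: what is moved stays moved. The work goes in short steps, Python scripts to look and compute and a tool call to move; the robot and the scene stay as the last step left them, time stands still between calls to the robot, and variables do not carry over. Pictures are saved under pics/ and viewed, about 8 in all and at most 12, crops included, and the job is handed in when it is done.

Besides the shell and the picture viewer there is one more tool, called after "Call:" as name([rows], argument=value, ...), one row to a line, values as JSON. servo_tool: Moves the arm, as the interface text tells. Its arguments: {"type":"object","properties":{"deltas":{"type":"array"},"gripper":{"type":"number"},"newtons":{"type":"number"}},"required":["deltas"]}

```bash
ls; mkdir -p pics; python3 - <<'E'
from station import sensors, eyes, env
import cv2, numpy as np
s=sensors.state(); print(s)
for n in("scene","top"):
    c=eyes.calibration(n); print(n,np.round(c['intrinsics'],1).tolist(),np.round(c['pose'],4).tolist())
    p,d=eyes.grab_frame(n); np.savez(f"pics/{n}0.npz",p=p,d=d); cv2.imwrite(f"pics/{n}0.png",p[:,:,::-1])
c=eyes.calibration("wrist");print({k:np.round(v,4).tolist() for k,v in c.items()})
E
```

```text
pics
{'time_s': 0.0, 'qpos': array([ 1.14181305,  0.68996016, -0.19455681,  1.56634968,  0.15732979,
        0.90247532, -0.21512999]), 'joint_velocities': array([-0.00180801,  0.00078705,  0.00119419,  0.00074991, -0.00081908,
        0.00035599, -0.00129734]), 'joint_torque': array([-5.48761400e-04, -5.27558613e+01, -1.26705252e+00, -1.53426933e+01,
       -5.26948844e-02,  6.55384065e-03,  1.42853837e-04]), 'eef_pos': array([ 0.27873924, -0.55875087,  0.26292444]), 'ee_rot': array([ 3.14146670e+00,  1.79043277e-03, -1.10790653e+00]), 'wrist_force': array([ 0.35756426, -0.57654386, -0.91913801]), 'moment': array([-0.05436061,  0.0105608 ,  0.05939782]), 'gripper_width': 1.000258608438696}
scene [[524.8, 0.0, 324.6], [0.0, 524.8, 244.7], [0.0, 0.0, 1.0]] [[0.5427, -0.5746, 0.6127, -0.0061], [-0.8399, -0.3653, 0.4014, -0.4325], [-0.0068, -0.7324, -0.6808, 0.6633], [0.0, 0.0, 0.0, 1.0]]
top [[540.7, 0.0, 320.8], [0.0, 540.7, 237.8], [0.0, 0.0, 1.0]] [[-0.0046, -0.9814, 0.1922, 0.3318], [-0.9999, 0.0026, -0.0102, -0.0839], [0.0096, -0.1922, -0.9813, 0.9144], [0.0, 0.0, 0.0, 1.0]]
{'intrinsics': [[371.6483, 0.0, 324.1297], [0.0, 371.6483, 250.3374], [0.0, 0.0, 1.0]], 'mount': [[1.0, -0.0, -0.0003, -0.0018], [0.0001, 0.9603, 0.2791, -0.0717], [0.0002, -0.2791, 0.9603, -0.1206], [0.0, 0.0, 0.0, 1.0]]}
```

View pics/top0.png

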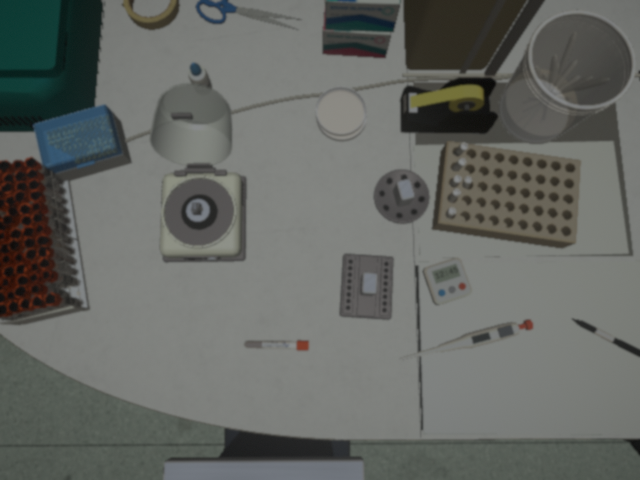

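View pics/scene0.png

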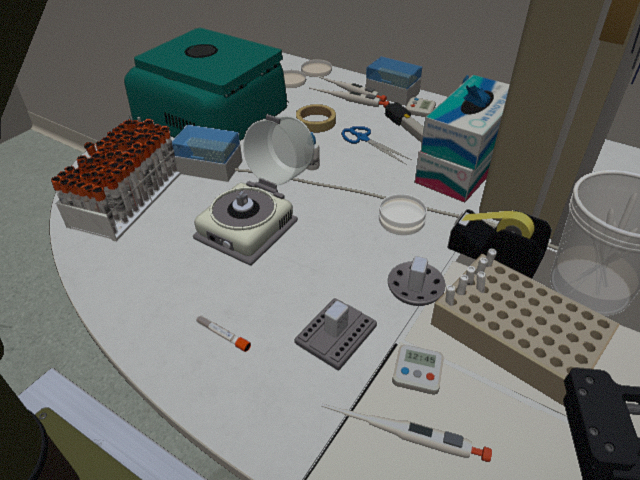

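The top view shows the round rotor at about (402,195), its grip at (405,190), the centrifuge shaft at (197,210) with the lid on +x, the strip rotor at (367,286) and the timer at (447,280). The scene view shows the same rotor at (417,283) and the shaft at (243,200). Next I measure coarsely from both views.

```bash
cat > h.py <<'E'
import numpy as np, cv2
from scipy.spatial.transform import Rotation as R
from station import sensors, eyes, env
def ray(n,u,v,T=None):
    """origin, direction (cam z=1 for pinhole; unit for fisheye) in world"""
    c=eyes.calibration(n);K=c['intrinsics'];x=(u-K[0,2])/K[0,0];y=(v-K[1,2])/K[1,1]
    if n=='wrist':
        th=np.hypot(x,y);k=np.sin(th)/th if th>1e-9 else 1.;d=np.array([x*k,y*k,np.cos(th)]);P=T@c['mount']
    else: d=np.array([x,y,1.]);P=c['pose']
    return P[:3,3],P[:3,:3]@d
def onz(n,u,v,z,T=None):
    o,d=ray(n,u,v,T);return o+d*(z-o[2])/d[2]
def tri(rs):
    A=np.zeros((3,3));b=np.zeros(3)
    for o,d in rs:
        d=d/np.linalg.norm(d);M=np.eye(3)-np.outer(d,d);A+=M;b+=M@o
    p=np.linalg.solve(A,b)
    return p,[np.linalg.norm(np.cross(p-o,d/np.linalg.norm(d)))*1e3 for o,d in rs]
def tcp(s=None):
    s=s or sensors.state();T=np.eye(4);T[:3,:3]=R.from_euler('xyz',s['ee_rot']).as_matrix();T[:3,3]=s['eef_pos'];return T
def wpix(T,p):
    c=eyes.calibration('wrist');K=c['intrinsics'];q=np.linalg.inv(T@c['mount'])@np.append(p,1);q=q[:3]
    r=np.hypot(q[0],q[1]);th=np.arctan2(r,q[2]);return K[0,2]+K[0,0]*th*q[0]/r,K[1,2]+K[1,1]*th*q[1]/r
E
python3 - <<'E'
from h import *
for nm,a,b in(("griptop",(405,187),(419,262)),("shaft tip",(197,208),(243,197)),("strip grip",(369,280),(337,308))):
    p,e=tri([ray('top',*a),ray('scene',*b)]);print(nm,np.round(p,4),np.round(e,1))
t=np.load('pics/top0.npz');d=t['d']
for u,v in((405,187),(197,208),(385,205),(165,250),(240,180)):
    o,r=ray('top',u,v);print(u,v,np.round(o+r*d[v,u],4))
h=cv2.resize(t['p'][140:270,150:440],None,fx=2.7,fy=2.7,interpolation=cv2.INTER_CUBIC)
g=cv2.cvtColor(t['p'],cv2.COLOR_RGB2GRAY)
m=(g>135).astype(np.uint8); print(g[187,405],g[205,385],g[208,197],g[195,215])
n,l,st,ce=cv2.connectedComponentsWithStats(m[165:230,370:435]); print(st,ce)
E
```

```text
griptop [ 0.5826 -0.2305  0.0628] [0.8 0.8]
shaft tip [0.5435 0.1028 0.0827] [0.2 0.2]
strip grip [ 0.4303 -0.1685  0.0604] [0.7 0.7]
405 187 [ 0.5835 -0.2314  0.0613]
197 208 [0.5418 0.1015 0.0888]
385 205 [ 0.5649 -0.2037  0.0159]
165 250 [0.4815 0.1587 0.0517]
240 180 [0.6011 0.0416 0.0445]
122 54 73 83
[[   0    0   65   65 4225]] [[32. 32.]]
```

Call:
servo_tool([
  [[-19.5,-51.7,0],[0,0,0]],
  [[-19.5,-51.7,0],[0,0,0]],
  [[-19.5,-51.7,0],[0,0,0]],
  [[-19.5,-51.7,0],[0,0,0]],
  [[-19.5,-51.7,0],[0,0,0]],
  [[-19.5,-51.7,0],[0,0,0]],
  [[-19.5,-51.7,0],[0,0,0]],
  [[-19.5,-51.7,0],[0,0,0]],
], gripper=1)

```text
time_s: 1.1
eef_pos: [0.5803, -0.2336, 0.2633]
ee_rot: [3.141, 0.0, -1.108]
wrist_force: [0.9, -0.2, -0.7]
gripper_width: 0.997
```

Call:
servo_tool([
  [[0,0,10],[0,0,0.077]],
  [[0,0,10],[0,0,0.077]],
  [[0,0,10],[0,0,0.077]],
  [[0,0,10],[0,0,0.077]],
  [[0,0,10],[0,0,0.077]],
  [[0,0,10],[0,0,0.077]],
  [[0,0,0],[0,0,0]],
  [[0,0,0],[0,0,0]],
])

```text
time_s: 2.1
eef_pos: [0.5796, -0.235, 0.2039]
ee_rot: [-3.141, -0.0, -1.569]
wrist_force: [0.8, -0.4, 0.0]
gripper_width: 1.0
```

```bash
python3 - <<'E'
from h import *
s=sensors.state();T=tcp(s);print(s['time_s'],s['eef_pos'],s['ee_rot'],s['qpos'].round(2))
p,d=eyes.grab_frame('wrist');np.savez('pics/w1.npz',p=p,d=d,T=T);cv2.imwrite('pics/w1.png',p[:,:,::-1])
print(wpix(T,[.583,-.231,.064]))
E
```

```text
2.1 [ 0.57959069 -0.23502674  0.203887  ] [-3.14144879e+00 -6.02619203e-05 -1.56870122e+00] [ 0.32  0.76 -0.01  1.63  0.01  0.76 -1.27]
(np.float64(320.7574286339144), np.float64(239.423859764898))
```

View pics/w1.png

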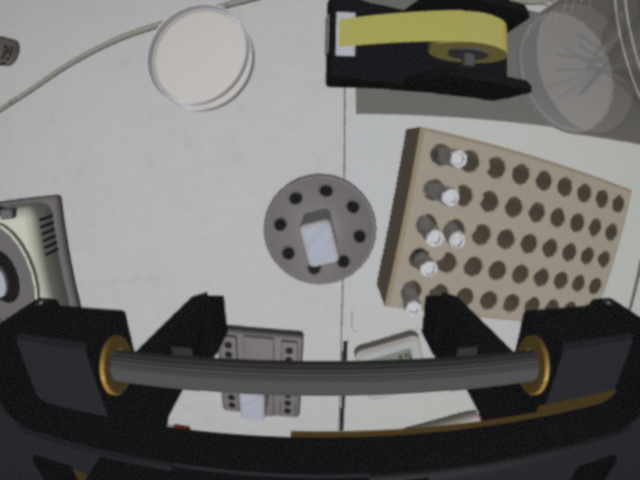

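The wrist view shows the rotor disc at (320,229) with the grip top at (320,244), its long side turned about 11° from image-vertical. The rack starts around x=390, with tubes standing at (413,303) to (458,158). Next I measure grip top, yaw and tube heights.

```bash
python3 - <<'E'
from h import *
w=np.load('pics/w1.npz');p,d,T=w['p'],w['d'],w['T']
hsv=cv2.cvtColor(p,cv2.COLOR_RGB2HSV);g=hsv[...,2]
print(g[244,320],g[216,318],g[229,290],hsv[244,320])
roi=np.zeros_like(g);cv2.circle(roi,(320,229),52,1,-1)
m=((g>150)&(roi>0)).astype(np.uint8)
n,l,st,ce=cv2.connectedComponentsWithStats(m);k=1+np.argmax(st[1:,4]);print(st[k],ce[k])
c=max(cv2.findContours((l==k).astype(np.uint8),0,cv2.CHAIN_APPROX_NONE)[0],key=cv2.contourArea)[:,0]
print('depth z', [np.median((lambda o,r:(o+r/np.dot(r,(T@eyes.calibration('wrist')['mount'])[:3,2])*d[v,u])[2])(*ray('wrist',u,v,T))) for u,v in((320,244),(318,250))])
for z in(.064,.062):
    q=np.array([onz('wrist',u,v,z,T)[:2] for u,v in c])*1e3
    r=cv2.minAreaRect(q.astype(np.float32));print(z,r)
# rack/tube heights around
C=T@eyes.calibration('wrist')['mount']
for u,v in((413,300),(430,268),(458,158),(435,237),(390,290),(405,300),(410,150)):
    o,r=ray('wrist',u,v,T);r=r/np.dot(r,C[:3,2]);print(u,v,np.round(o+r*d[v,u],3))
# rotor disc outline
mm=cv2.inRange(hsv,(0,0,60),(179,60,125));
E
```

```text
187 80 119 [111  27 187]
[ 301  222   36   44 1171] [318.91716482 243.33390265]
depth z [np.float64(0.06362903502320716), np.float64(0.06304956178299326)]
0.064 ((579.7275390625, -229.7081298828125), (31.30280113220215, 21.162811279296875), 13.770246505737305)
0.062 ((579.1842651367188, -229.6797637939453), (31.543170928955078, 21.325267791748047), 13.770330429077148)
413 300 [ 0.543 -0.298  0.084]
430 268 [ 0.567 -0.308  0.083]
458 158 [ 0.645 -0.323  0.083]
435 237 [ 0.59  -0.311  0.081]
390 290 [ 0.539 -0.286  0.052]
405 300 [ 0.541 -0.293  0.077]
410 150 [ 0.648 -0.301  0.034]
```

Call:
servo_tool([
  [[-5,-1.4,0],[0,0,0]],
  [[0,0,10],[0,0,-0.08]],
  [[0,0,11],[0,0,-0.08]],
  [[0,0,11],[0,0,-0.08]],
  [[0,0,11],[0,0,0]],
  [[0,0,11],[0,0,0]],
  [[0,0,0],[0,0,0]],
  [[0,0,0],[0,0,0]],
], gripper=0.65)

```text
time_s: 3.15
eef_pos: [0.5811, -0.2301, 0.1499]
ee_rot: [-3.141, -0.0, -1.33]
wrist_force: [-0.5, 0.2, 0.2]
gripper_width: 0.651
```

```bash
python3 - <<'E'
from h import *
s=sensors.state();T=tcp(s);print(s['time_s'],s['eef_pos'],s['ee_rot'],s['gripper_width'])
p,d=eyes.grab_frame('wrist');np.savez('pics/w2.npz',p=p,d=d,T=T)
u0,v0=wpix(T,[.5805,-.230,.064]);print(u0,v0)
g=p.max(2);roi=np.zeros_like(g);cv2.circle(roi,(int(u0),int(v0)),55,1,-1)
m=((g>150)&(roi>0)).astype(np.uint8)
n,l,st,ce=cv2.connectedComponentsWithStats(m);k=1+np.argmax(st[1:,4]);print(st[k],ce[k])
c=max(cv2.findContours((l==k).astype(np.uint8),0,cv2.CHAIN_APPROX_NONE)[0],key=cv2.contourArea)[:,0]
q=np.array([onz('wrist',u,v,.064,T)[:2] for u,v in c])*1e3;print(cv2.minAreaRect(q.astype(np.float32)))
w=np.load('pics/w1.npz');print(tri([ray('wrist',318.9,243.3,w['T']),ray('wrist',*ce[k],T)]))
o=p.copy();cv2.drawContours(o,[c[:,None]],-1,(255,0,0),1);cv2.imwrite('pics/w2.png',o[:,:,::-1])
E
```

```text
3.15 [ 0.58114512 -0.23005081  0.14992885] [-3.14125885e+00 -4.20158868e-04 -1.33027239e+00] 0.650789955807079
326.7128793167063 269.76430921939175
[ 307  245   38   51 1842] [325.62052117 269.49945711]
((579.8453369140625, -229.5009002685547), (31.242509841918945, 21.83989143371582), 13.776262283325195)
(array([ 0.58021372, -0.22943241,  0.06305454]), [np.float64(0.027089095897717262), np.float64(0.027089095897762733)])
```

View pics/w2.png

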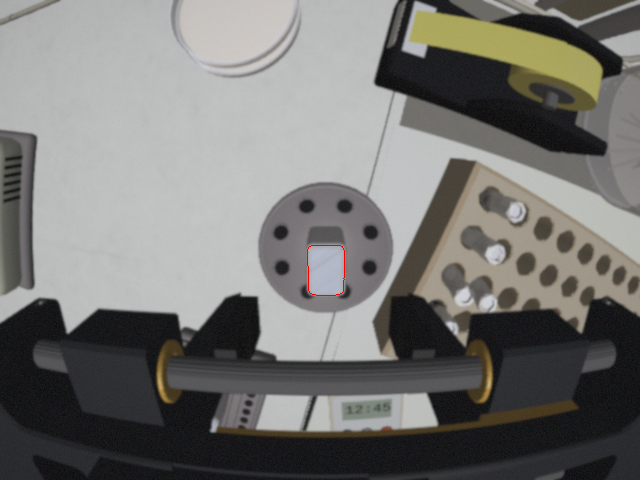

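The contour fits the grip top at (325,269), square to the jaws. Two views agree: centre (0.580, −0.2295), top z 0.063, yaw 13.8°. Now descend and grip.

Call:
servo_tool([
  [[-0.8,0.8,0],[0,0,0]],
  [[0,0,16],[0,0,0]],
  [[0,0,16],[0,0,0]],
  [[0,0,16],[0,0,0]],
  [[0,0,16],[0,0,0]],
  [[0,0,14],[0,0,0]],
  [[0,0,13],[0,0,0]],
  [[0,0,0],[0,0,0]],
])

```text
time_s: 4.2
eef_pos: [0.5793, -0.2292, 0.0576]
ee_rot: [3.14, 0.001, -1.33]
wrist_force: [-0.9, -0.6, -0.3]
gripper_width: 0.649
```

Call:
servo_tool([
  [[0,0,0],[0,0,0]],
  [[0,0,0],[0,0,0]],
  [[0,0,0],[0,0,0]],
  [[0,0,0],[0,0,0]],
  [[0,0,0],[0,0,0]],
  [[0,0,0],[0,0,0]],
  [[0,0,0],[0,0,0]],
  [[0,0,0],[0,0,0]],
], gripper=0, newtons=50)

```text
time_s: 5.2
eef_pos: [0.5802, -0.2298, 0.0592]
ee_rot: [-3.141, -0.001, -1.33]
wrist_force: [-0.3, 0.3, 5.0]
gripper_width: 0.265
```

Call:
servo_tool([
  [[0,0,-10],[0,0,0]],
  [[0,0,-25],[0,0,0]],
  [[0,0,-25],[0,0,0]],
  [[0,0,-30],[0,0,0]],
  [[0,0,-30],[0,0,0.12]],
  [[0,0,-30],[0,0,0.12]],
  [[0,0,0],[0,0,0]],
  [[0,0,0],[0,0,0]],
])

```text
time_s: 6.2
eef_pos: [0.579, -0.2288, 0.2076]
ee_rot: [3.139, 0.001, -1.568]
wrist_force: [-0.3, 0.0, -1.7]
gripper_width: 0.268
```

Call:
servo_tool([
  [[-20,9,0],[0,0,0]],
  [[-48,22,0],[0,0,0]],
  [[-50,22,0],[0,0,0]],
  [[-50,22,0],[0,0,0]],
  [[-50,22,0],[0,0,0]],
  [[-50,22,0],[0,0,0]],
  [[-45,21,0],[0,0,0]],
  [[-20,10,0],[0,0,0]],
])

```text
time_s: 7.2
eef_pos: [0.4272, 0.1061, 0.2075]
ee_rot: [3.138, 0.0, -1.564]
wrist_force: [-0.3, 0.5, -2.0]
gripper_width: 0.273
```

Call:
servo_tool([
  [[0,0,0],[0,0,0]],
  [[0,0,0],[0,0,0]],
  [[0,0,0],[0,0,0]],
  [[0,0,0],[0,0,0]],
  [[0,0,0],[0,0,0]],
  [[0,0,0],[0,0,0]],
  [[0,0,0],[0,0,0]],
  [[0,0,0],[0,0,0]],
])

```text
time_s: 8.2
eef_pos: [0.4297, 0.1035, 0.2087]
ee_rot: [-3.141, -0.0, -1.57]
wrist_force: [-0.3, 0.5, -1.9]
gripper_width: 0.266
```

```bash
python3 - <<'E'
from h import *
s=sensors.state();T=tcp(s);print(s['time_s'],s['eef_pos'],s['ee_rot'],s['wrist_force'],s['gripper_width'],s['qpos'].round(2))
p,d=eyes.grab_frame('wrist');np.savez('pics/w3.npz',p=p,d=d,T=T);cv2.imwrite('pics/w3.png',p[:,:,::-1])
print(wpix(T,[.5435,.1028,.09]))
E
```

```text
8.2 [0.42965407 0.10349661 0.20872821] [-3.14148415e+00 -1.89616797e-05 -1.56987770e+00] [-0.271247    0.53430315 -1.85532768] 0.2655063886793064 [-0.38  0.56  0.06  2.16 -0.08  0.42 -1.82]
(np.float64(327.87696382190853), np.float64(79.23590152075471))
```

View pics/w3.png

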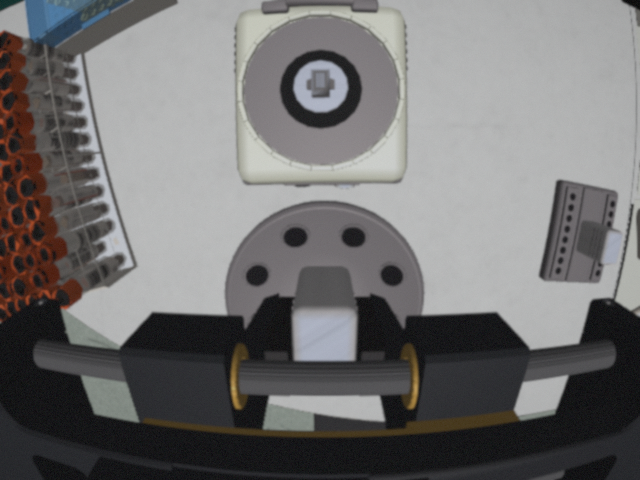

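The wrist view shows the seat disc at (320,85) with the shaft on it, long side along image-vertical, its catches standing out left and right at (308,84) and (333,84). The held rotor's disc is below, with holes at (295,237) and (353,237) and the grip at (325,330). I take a second, closer place for triangulation.

Call:
servo_tool([
  [[0,-9,7],[0,0,0]],
  [[0,-9,8],[0,0,0]],
  [[0,-9,8],[0,0,0]],
  [[0,-8,7],[0,0,0]],
  [[0,0,0],[0,0,0]],
  [[0,0,0],[0,0,0]],
  [[0,0,0],[0,0,0]],
  [[0,0,0],[0,0,0]],
])

```text
time_s: 9.25
eef_pos: [0.4646, 0.1035, 0.179]
ee_rot: [-3.141, 0.0, -1.57]
wrist_force: [0.6, 0.1, -1.6]
gripper_width: 0.272
```

```bash
python3 - <<'E'
from h import *
s=sensors.state();T=tcp(s);print(s['time_s'],s['eef_pos'],s['ee_rot'])
p,d=eyes.grab_frame('wrist');np.savez('pics/w4.npz',p=p,d=d,T=T)
w=np.load('pics/w3.npz');crops=[]
for P,TT in((w['p'],w['T']),(p,T)):
    u,v=map(int,wpix(TT,[.5435,.1028,.075]));print(u,v)
    crops.append(cv2.resize(P[v-35:v+35,u-35:u+35],(400,400),interpolation=cv2.INTER_CUBIC))
cv2.imwrite('pics/c34.png',np.hstack(crops)[:,:,::-1])
E
```

```text
9.25 [0.46455204 0.10353632 0.17895562] [-3.14129154e+00  5.73396971e-05 -1.56980620e+00]
327 83
328 131
```

View pics/c34.png

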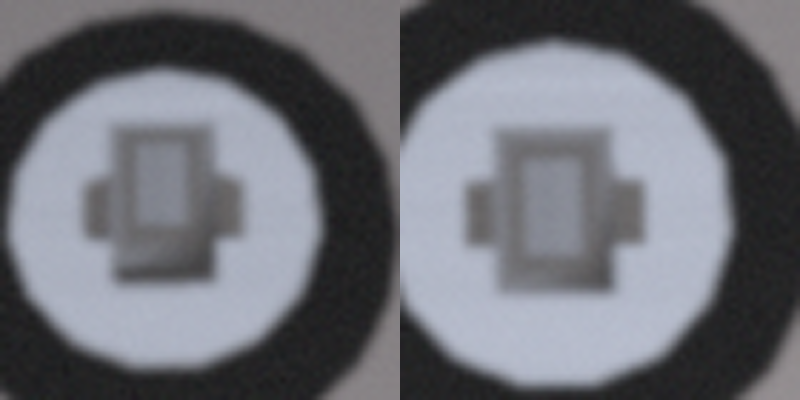

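The crops show the seat disc, its shaft square to the tool (left crop around (165,200), right crop around (557,210)) and both catches level. The drive's yaw is therefore near 0. Next I compute drive pose and held-rotor offset.

```bash
cat > m.py <<'E'
from h import *
def fitc(q,r=None):
    A=np.c_[2*q,np.ones(len(q))];x=np.linalg.lstsq(A,(q**2).sum(1),rcond=None)[0]
    rad=np.sqrt(x[2]+x[0]**2+x[1]**2);return x[:2],rad
from scipy.optimize import least_squares
rays=[];tips=[]
for f in('w3','w4'):
    w=np.load(f'pics/{f}.npz');p,T=w['p'],w['T'];g=cv2.cvtColor(p,cv2.COLOR_RGB2GRAY)
    u0,v0=map(int,wpix(T,[.5435,.1028,.07]))
    S=6;sub=cv2.resize(g[v0-40:v0+40,u0-40:u0+40],None,fx=S,fy=S,interpolation=cv2.INTER_CUBIC)
    full=lambda c:(np.asarray(c,float)+.5)/S-.5+[u0-40,v0-40]
    m=(sub>105).astype(np.uint8)
    # seat: component ringed by black: fill from black ring
    ring=(sub<65).astype(np.uint8);n,l,st,ce=cv2.connectedComponentsWithStats(ring);k=1+np.argmax(st[1:,4])
    cs,h=cv2.findContours((l==k).astype(np.uint8),cv2.RETR_CCOMP,cv2.CHAIN_APPROX_NONE)
    holes=[c for c,hh in zip(cs,h[0]) if hh[3]>=0];c=max(holes,key=cv2.contourArea)
    q=np.array([onz('wrist',*x,.068,T)[:2] for x in full(c[:,0])]);ct,r=fitc(q);print(f,'seat c',ct.round(4),'r',r.round(4))
    e=cv2.fitEllipse(c);rays.append(ray('wrist',*full(e[0]),T))
    inside=cv2.drawContours(np.zeros_like(sub),[c],-1,1,-1);inside=cv2.erode(inside,np.ones((31,31)))
    dark=((sub<(130))&(inside>0)).astype(np.uint8);n,l,st,ce=cv2.connectedComponentsWithStats(dark);k=1+np.argmax(st[1:,4])
    c2=max(cv2.findContours((l==k).astype(np.uint8),0,cv2.CHAIN_APPROX_NONE)[0],key=cv2.contourArea)
    q=full(c2[:,0])
    for z in(.074,):
        X=np.array([onz('wrist',*x,z,T)[:2] for x in q]);cc=X.mean(0)
        # left/right catch tips: extreme y bands; shaft side edges excluding catches
        y=X[:,1]
        L=X[y>y.max()-.0012];Rr=X[y<y.min()+.0012]
        print('  catch tips',L.mean(0).round(4),Rr.mean(0).round(4),'yaw via tips',np.degrees(np.arctan2(*(-(L.mean(0)-Rr.mean(0)))*[1,-1])).round(2),'extent x',X[:,0].min().round(4),X[:,0].max().round(4))
        for sgn in(1,-1):
            E=X[(sgn*(y-(y.max()+y.min())/2)<.0085)&(sgn*(y-(y.max()+y.min())/2)>.0045)]
            E=E[(E[:,0]>X[:,0].min()+.0012)&(E[:,0]<X[:,0].max()-.0012)]
            pf=np.polyfit(E[:,0],E[:,1],1);print('  side yaw',np.degrees(np.arctan(pf[0])).round(2),'y@0.543',np.polyval(pf,.543).round(4),len(E))
    # held rotor rim
    zr=T[2,3]-.059+.022;best=[]
    d=T[:2,3]
    for a in np.radians(np.arange(-50,51,4)):
        dirv=np.array([np.cos(a),np.sin(a)])
        rr=np.arange(.040,.056,.0002)
        pts=np.array([wpix(T,[*(d+r*dirv),zr]) for r in rr]).astype(np.float32)
        pr=cv2.remap(cv2.GaussianBlur(g,(3,3),0),pts[:,0][None],pts[:,1][None],cv2.INTER_LINEAR)[0].astype(float)
        gr=np.convolve(pr,np.r_[np.ones(6),-np.ones(6)],'valid');i=np.argmax(gr)
        if gr[i]>100: best.append(d+(rr[i+6]-.0001)*dirv)
    best=np.array(best);s=least_squares(lambda c:np.hypot(*(best-c).T)-.048,d,loss='soft_l1',f_scale=.0005)
    print('  rotor rim: n',len(best),'centre-TCP',((s.x-d)*1e3).round(2),'resid mm',(np.abs(s.fun).mean()*1e3).round(2), 'free',fitc(best))
print('seat tri',tri(rays))
E
python3 m.py
```

```text
w3 seat c [0.5428 0.1078] r 0.0195
  catch tips [0.5427 0.1169] [0.543  0.0989] yaw via tips 0.77 extent x 0.5337 0.553
  side yaw -0.35 y@0.543 0.1141 117
  side yaw 2.59 y@0.543 0.1015 109Traceback (most recent call last):
  File "m.py", line 39, in <module>
    pts=np.array([wpix(T,[*(d+r*dirv),zr]) for r in rr]).astype(np.float32)
                  ~~~~^^^^^^^^^^^^^^^^^^^^
  File "h.py", line 22, in wpix
    c=eyes.calibration('wrist');K=c['intrinsics'];q=np.linalg.inv(T@c['mount'])@np.append(p,1);q=q[:3]
ValueError: time passes only in moves, steps and waits
```

```bash
sed -i 's/^def ray/CAL={n:eyes.calibration(n) for n in("scene","top","wrist")}\ndef ray/; s/eyes\.calibration(n);K/CAL[n];K/; s/eyes\.calibration(.wrist.);K/CAL["wrist"];K/' h.py; python3 m.py
```

```text
w3 seat c [0.5428 0.1078] r 0.0195
  catch tips [0.5427 0.1169] [0.543  0.0989] yaw via tips 0.77 extent x 0.5337 0.553
  side yaw -0.35 y@0.543 0.1141 117
  side yaw 2.59 y@0.543 0.1015 109
  rotor rim: n 26 centre-TCP [-0.71  1.58] resid mm 0.2 free (array([0.43091907, 0.10500824]), np.float64(0.046247551142763764))
w4 seat c [0.5429 0.1078] r 0.0194
  catch tips [0.5429 0.1167] [0.543 0.099] yaw via tips 0.55 extent x 0.5346 0.5514
  side yaw 0.69 y@0.543 0.114 125
  side yaw 3.1 y@0.543 0.1015 117
  rotor rim: n 26 centre-TCP [-0.66  1.64] resid mm 0.23 free (array([0.46603407, 0.10511575]), np.float64(0.04610854154705667))
seat tri (array([0.54296857, 0.10783246, 0.06525653]), [np.float64(0.007488122385944148), np.float64(0.007488122385909325)])
```

Seat by wrist camera is (0.5429, 0.1078) and yaw about +1°. The rim of the held rotor shows an offset of about (−0.7, +1.6) mm, which I put down to camera bias. One check on the held grip for its x offset and yaw bias.

```bash
python3 - <<'E'
from h import *
for f in('w3','w4'):
    w=np.load(f'pics/{f}.npz');p,T=w['p'],w['T'];g=cv2.cvtColor(p,cv2.COLOR_RGB2GRAY)
    m=np.zeros_like(g);m[285:358,285:365]=(g[285:358,285:365]>135)
    n,l,st,ce=cv2.connectedComponentsWithStats(m);k=1+np.argmax(st[1:,4]);print(f,st[k])
    z=T[2,3]+.005
    # row/col edges, back-projected
    ys=range(312,352,4);Lx=[];Rx=[]
    for v in ys:
        c=np.where(l[v]==k)[0];Lx.append(onz('wrist',c[0]-.5,v,z,T)[:2]);Rx.append(onz('wrist',c[-1]+.5,v,z,T)[:2])
    Lx,Rx=np.array(Lx)-T[:2,3],np.array(Rx)-T[:2,3]
    F=np.array([onz('wrist',u,np.where(l[:,u]==k)[0][0]-.5,z,T)[:2] for u in range(302,350,4)])-T[:2,3]
    a=np.polyfit(Lx[:,0],Lx[:,1],1);b=np.polyfit(Rx[:,0],Rx[:,1],1);c=np.polyfit(F[:,1],F[:,0],1)
    print('yaw L,R,F deg',np.degrees([a[0],b[0],-c[0]]).round(2),'mid y mm',((Lx[:,1]+Rx[:,1])/2*1e3).mean().round(2),'width',((Lx-Rx)[:,1].mean()*1e3).round(1),'front x mm',(F[:,0].mean()*1e3).round(2))
E
```

```text
w3 [ 293  310   63   48 2908]
yaw L,R,F deg [-2.13  1.95  0.06] mid y mm 1.51 width 21.5 front x mm 16.17
w4 [ 293  309   63   49 2962]
yaw L,R,F deg [-1.24  1.5   0.68] mid y mm 1.51 width 21.6 front x mm 16.39
```

Call:
servo_tool([
  [[0,-20,0],[0,0,-0.018]],
  [[-1,-29,0],[0,0,0]],
  [[-1,-21,0],[0,0,0]],
  [[-0.8,-8.4,0],[0,0,0]],
  [[0,0,5],[0,0,0]],
  [[0,0,10],[0,0,0]],
  [[0,0,5],[0,0,0]],
  [[0,0,0],[0,0,0]],
])

```text
time_s: 10.3
eef_pos: [0.5422, 0.1073, 0.1581]
ee_rot: [3.14, -0.0, -1.552]
wrist_force: [-0.4, 0.2, -1.3]
gripper_width: 0.271
```

Call:
servo_tool([
  [[0,0,0],[0,0,0]],
  [[0,0,0],[0,0,0]],
  [[0,0,0],[0,0,0]],
  [[0,0,0],[0,0,0]],
  [[0,0,0],[0,0,0]],
  [[0,0,0],[0,0,0]],
  [[0,0,0],[0,0,0]],
  [[0,0,0],[0,0,0]],
])

```text
time_s: 11.3
eef_pos: [0.543, 0.1074, 0.1587]
ee_rot: [-3.142, -0.0, -1.552]
wrist_force: [-0.0, -0.9, -1.2]
gripper_width: 0.269
```

Call:
servo_tool([
  [[1.1,0,0],[0,0,0]],
  [[0,0,3],[0,0,0]],
  [[0,0,3],[0,0,0]],
  [[0,0,3],[0,0,0]],
  [[0,0,3],[0,0,0]],
  [[0,0,2],[0,0,0]],
  [[0,0,0],[0,0,0]],
  [[0,0,0],[0,0,0]],
])

```text
time_s: 12.3
eef_pos: [0.5431, 0.1063, 0.1448]
ee_rot: [-3.141, -0.0, -1.552]
wrist_force: [1.0, -1.3, -2.2]
gripper_width: 0.267
```

Call:
servo_tool([
  [[0,0,1.5],[0,0,0]],
  [[0,0,1.5],[0,0,0]],
  [[0,0,1.5],[0,0,0]],
  [[0,0,1.5],[0,0,0]],
  [[0,0,0],[0,0,0]],
  [[0,0,0],[0,0,0]],
  [[0,0,0],[0,0,0]],
  [[0,0,0],[0,0,0]],
])

```text
time_s: 13.3
eef_pos: [0.5432, 0.1063, 0.1388]
ee_rot: [-3.141, -0.0, -1.552]
wrist_force: [2.0, -0.6, -2.0]
gripper_width: 0.265
```

Call:
servo_tool([
  [[0,-0.5,0],[0,0,0]],
  [[0,0,1],[0,0,0]],
  [[0,0,1],[0,0,0]],
  [[0,0,1],[0,0,0]],
  [[0,0,1],[0,0,0]],
  [[0,0,0],[0,0,0]],
  [[0,0,0],[0,0,0]],
  [[0,0,0],[0,0,0]],
])

```text
time_s: 14.3
eef_pos: [0.5434, 0.1062, 0.1348]
ee_rot: [3.141, -0.0, -1.552]
wrist_force: [0.2, -0.9, 1.2]
gripper_width: 0.263
```

Call:
servo_tool([
  [[0,0,1],[0,0,0]],
  [[0,0,1],[0,0,0]],
  [[0,0,1],[0,0,0]],
  [[0,0,0],[0,0,0]],
  [[0,0,0],[0,0,0]],
  [[0,0,0],[0,0,0]],
  [[0,0,0],[0,0,0]],
  [[0,0,0],[0,0,0]],
])

```text
time_s: 15.3
eef_pos: [0.5438, 0.1063, 0.132]
ee_rot: [-3.141, 0.0, -1.552]
wrist_force: [-0.5, -0.2, 3.6]
gripper_width: 0.269
```

Call:
servo_tool([
  [[0,0,1],[0,0,0]],
  [[0,0,1],[0,0,0]],
  [[0,0,1],[0,0,0]],
  [[0,0,1],[0,0,0]],
  [[0,0,0],[0,0,0]],
  [[0,0,0],[0,0,0]],
  [[0,0,0],[0,0,0]],
  [[0,0,0],[0,0,0]],
])

```text
time_s: 16.3
eef_pos: [0.5444, 0.1065, 0.1284]
ee_rot: [-3.139, 0.0, -1.552]
wrist_force: [-0.3, -0.1, 7.4]
gripper_width: 0.27
```

Call:
servo_tool([
  [[0,0,1],[0,0,0]],
  [[0,0,1],[0,0,0]],
  [[0,0,1],[0,0,0]],
  [[0,0,0],[0,0,0]],
  [[0,0,0],[0,0,0]],
  [[0,0,0],[0,0,0]],
  [[0,0,0],[0,0,0]],
  [[0,0,0],[0,0,0]],
])

```text
time_s: 17.3
eef_pos: [0.5439, 0.1065, 0.1249]
ee_rot: [-3.141, 0.0, -1.552]
wrist_force: [2.6, 1.2, 3.2]
gripper_width: 0.269
```

The push rose to 7.4 N, then fell to 3.2 N, which looks like the click. I press slightly further to confirm it is on its seat.

Call:
servo_tool([
  [[0,0,1],[0,0,0]],
  [[0,0,1],[0,0,0]],
  [[0,0,0],[0,0,0]],
  [[0,0,0],[0,0,0]],
  [[0,0,0],[0,0,0]],
  [[0,0,0],[0,0,0]],
  [[0,0,0],[0,0,0]],
  [[0,0,0],[0,0,0]],
])

```text
time_s: 18.3
eef_pos: [0.544, 0.1064, 0.1231]
ee_rot: [-3.14, 0.0, -1.552]
wrist_force: [1.9, 1.2, 5.8]
gripper_width: 0.271
```

Call:
servo_tool([
  [[0,0,1],[0,0,0]],
  [[0,0,1],[0,0,0]],
  [[0,0,1],[0,0,0]],
  [[0,0,0],[0,0,0]],
  [[0,0,0],[0,0,0]],
  [[0,0,0],[0,0,0]],
  [[0,0,0],[0,0,0]],
  [[0,0,0],[0,0,0]],
])

```text
time_s: 19.3
eef_pos: [0.544, 0.1065, 0.1207]
ee_rot: [-3.14, 0.0, -1.552]
wrist_force: [1.4, 0.3, 10.7]
gripper_width: 0.262
```

Call:
servo_tool([
  [[0,0,-1.5],[0,0,0]],
  [[0,0,-1.5],[0,0,0]],
  [[0,0,-1.5],[0,0,0]],
  [[0,0,-1.5],[0,0,0]],
  [[0,0,-1.5],[0,0,0]],
  [[0,0,-1.5],[0,0,0]],
  [[0,0,0],[0,0,0]],
  [[0,0,0],[0,0,0]],
])

```text
time_s: 20.3
eef_pos: [0.5432, 0.1061, 0.1284]
ee_rot: [3.141, -0.0, -1.552]
wrist_force: [1.9, 0.8, -4.6]
gripper_width: 0.263
```

Call:
servo_tool([
  [[0,0,-1],[0,0,0]],
  [[0,0,-1],[0,0,0]],
  [[0,0,-0.5],[0,0,0]],
  [[0,0,0],[0,0,0]],
  [[0,0,0],[0,0,0]],
  [[0,0,0],[0,0,0]],
  [[0,0,0],[0,0,0]],
  [[0,0,0],[0,0,0]],
])

```text
time_s: 21.3
eef_pos: [0.5433, 0.1062, 0.1311]
ee_rot: [3.141, -0.0, -1.552]
wrist_force: [1.7, 0.3, -8.7]
gripper_width: 0.267
```

Call:
servo_tool([
  [[0,0,-1],[0,0,0]],
  [[0,0,-0.7],[0,0,0]],
  [[0,0,0],[0,0,0]],
  [[0,0,0],[0,0,0]],
  [[0,0,0],[0,0,0]],
  [[0,0,0],[0,0,0]],
  [[0,0,0],[0,0,0]],
  [[0,0,0],[0,0,0]],
])

```text
time_s: 22.3
eef_pos: [0.5433, 0.1063, 0.1328]
ee_rot: [3.141, -0.0, -1.552]
wrist_force: [2.0, 0.1, -11.5]
gripper_width: 0.262
```

Call:
servo_tool([
  [[0,0,0],[0,0,0]],
  [[0,0,0],[0,0,0]],
  [[0,0,0],[0,0,0]],
  [[0,0,0],[0,0,0]],
  [[0,0,0],[0,0,0]],
  [[0,0,0],[0,0,0]],
  [[0,0,0],[0,0,0]],
  [[0,0,0],[0,0,0]],
])

```text
time_s: 23.3
eef_pos: [0.5434, 0.1063, 0.1329]
ee_rot: [3.141, -0.0, -1.552]
wrist_force: [0.1, -0.4, -11.2]
gripper_width: 0.27
```

Call:
servo_tool([
  [[0,0,1.5],[0,0,0]],
  [[0,0,1.5],[0,0,0]],
  [[0,0,1.5],[0,0,0]],
  [[0,0,1.5],[0,0,0]],
  [[0,0,0.5],[0,0,0]],
  [[0,0,0],[0,0,0]],
  [[0,0,0],[0,0,0]],
  [[0,0,0],[0,0,0]],
])

```text
time_s: 24.3
eef_pos: [0.5438, 0.1064, 0.1266]
ee_rot: [-3.141, 0.0, -1.552]
wrist_force: [0.6, 0.1, -0.6]
gripper_width: 0.266
```

Call:
servo_tool([
  [[0,0,0],[0,0,0]],
  [[0,0,0],[0,0,0]],
  [[0,0,0],[0,0,0]],
  [[0,0,0],[0,0,0]],
  [[0,0,0],[0,0,0]],
  [[0,0,0],[0,0,0]],
  [[0,0,0],[0,0,0]],
  [[0,0,0],[0,0,0]],
], gripper=0.65)

```text
time_s: 25.3
eef_pos: [0.5435, 0.1063, 0.1264]
ee_rot: [-3.142, -0.0, -1.552]
wrist_force: [-0.3, 0.3, -0.4]
gripper_width: 0.65
```

Call:
servo_tool([
  [[0,0,-5],[0,0,0]],
  [[0,0,-10],[0,0,0]],
  [[0,0,-15],[0,0,0]],
  [[0,0,-20],[0,0,0]],
  [[0,20,-20],[0,0,0]],
  [[0,20,-10],[0,0,0]],
  [[0,0,0],[0,0,0]],
  [[0,0,0],[0,0,0]],
])

```text
time_s: 26.3
eef_pos: [0.5045, 0.1057, 0.2068]
ee_rot: [-3.14, 0.0, -1.552]
wrist_force: [0.8, 0.3, 0.2]
gripper_width: 0.651
```

```bash
python3 - <<'E'
from h import *
s=sensors.state();T=tcp(s);print(s['time_s'],s['eef_pos'],s['wrist_force'])
p,d=eyes.grab_frame('wrist');cv2.imwrite('pics/w5.png',p[:,:,::-1])
C=T@CAL['wrist']['mount']
u,v=map(int,wpix(T,[.543,.1078,.132]));print(u,v)
for du,dv in((0,0),(0,-6),(-55,-30),(55,-30),(0,-75)):
    o,r=ray('wrist',u+du,v+dv,T);r=r/np.dot(r,C[:3,2]);print(u+du,v+dv,np.round(o+r*d[v+dv,u+du],4))
E
```

```text
26.3 [0.50454253 0.1056721  0.20677291] [0.77897962 0.32764953 0.20671376]
324 206
324 206 [0.543  0.1081 0.1299]
324 200 [0.5464 0.1081 0.1314]
269 176 [0.5554 0.144  0.0873]
379 176 [0.5567 0.0726 0.0871]
324 131 [0.5848 0.1089 0.087 ]
```

View pics/w5.png

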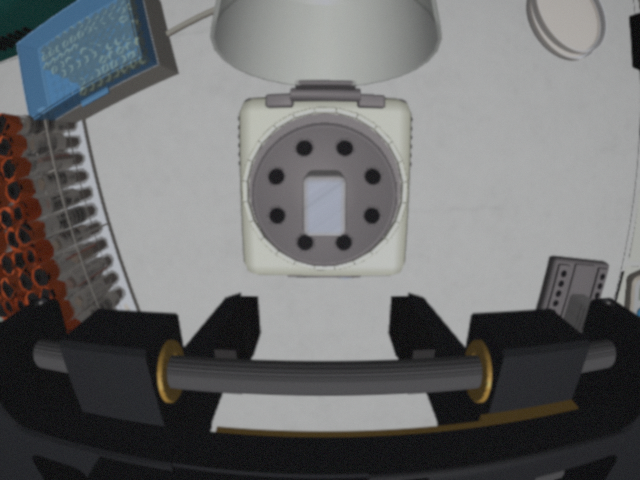

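The rotor sits level in the bowl at (325,190), grip top at (324,206). The rim measures 0.087 m on the three sides sampled, and the gripper is clear, so I hand in.

```bash
python3 -c "
from station import env
print(env.close_job())"
```

```text
the job is handed in; nothing more can be done
None
```

The round rotor is on the drive shaft, clicked home, pull-tested and released, and I handed the job in at about 26 s on the robot's clock.

- **Seating:** the push rose to about 7 N on the wrist sensor (about 9 N allowing for the rotor's weight). It then fell to 3.2 N at the click. I pressed on to 10.7 N; the force rose steadily with no second drop.
- **Pull test:** I kept hold of the grip and pulled straight up at 11.2–11.5 N on the sensor, rotor weight included, for about 1.7 s. That is about 9.5 N on the catches. The rotor did not come off; it rose only on the soft mount. I then let it down to near-zero load before opening the gripper.
- **Final look:** the rotor sits level and centred in the bowl, with the gripper clear. Grip top measured 0.131 m, against 0.132 m expected.

Two readings disagreed. The rim read 0.087 m against 0.090 m expected, but the seat had also read about 3 mm low, so I put this down to camera bias. The wrist camera was also about 1.5 mm off sideways, seen on the held rotor, and I corrected for it before fitting. The other rotor and the rest of the bench things were not touched.

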